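# Unstack brass lens carriers onto their size plates

### The job

Two stacks of loaded brass lens carriers, one of three and one of two, stand on the inspection bench. Take the stacks apart and lay each carrier, lens side up, in the middle of the white plate whose dark round mark has that carrier's diameter, without tipping any carrier over on the way. All five must end lying flat, each directly on its own plate.

Things in the scene. Friction and masses are not known exactly. Their poses are not given: they have to be found in the camera images.
- carrier_66: the largest loose brass lens carrier: a plain round disc 66 mm in diameter and 18 mm thick, about 340 g, with six lenses in a ring flush in its upper face. Origin: centre of its underside; z points up, out of the lens face. At the start it is the foot of a stack, flat on the bench top (height 0).
- carrier_55: the second largest loose brass lens carrier: a plain round disc 55 mm in diameter and 18 mm thick, about 240 g, with six lenses in a ring flush in its upper face. Origin: centre of its underside; z points up, out of the lens face. At the start it is the foot of a stack, flat on the bench top (height 0).
- carrier_45: the middle-sized loose brass lens carrier: a plain round disc 45 mm in diameter and 18 mm thick, about 160 g, with six lenses in a ring flush in its upper face. Origin: centre of its underside; z points up, out of the lens face. At the start it lies second in a stack, on either of the two largest carriers.
- carrier_35: the second smallest loose brass lens carrier: a plain round disc 35 mm in diameter and 18 mm thick, about 100 g, with four lenses in a ring flush in its upper face. Origin: centre of its underside; z points up, out of the lens face. At the start it lies second in a stack, on either of the two largest carriers.
- carrier_25: the smallest loose brass lens carrier: a plain round disc 25 mm in diameter and 18 mm thick, about 50 g, with one lens in the middle flush in its upper face. Origin: centre of its underside; z points up, out of the lens face. At the start it is the top of the stack of three.
- plate_66: place of the largest carrier: a fixed flat white plastic plate 94 x 94 mm, 8 mm high, with a flush dark round mark 66 mm in diameter in the middle of its top. Origin: centre of its underside, so the top with the mark is 8 mm above it; x and y along its sides, z up.
- plate_55: place of the second largest carrier: a fixed flat white plastic plate 94 x 94 mm, 8 mm high, with a flush dark round mark 55 mm in diameter in the middle of its top. Origin: centre of its underside, so the top with the mark is 8 mm above it; x and y along its sides, z up.
- plate_45: place of the middle-sized carrier: a fixed flat white plastic plate 94 x 94 mm, 8 mm high, with a flush dark round mark 45 mm in diameter in the middle of its top. Origin: centre of its underside, so the top with the mark is 8 mm above it; x and y along its sides, z up.
- plate_35: place of the second smallest carrier: a fixed flat white plastic plate 94 x 94 mm, 8 mm high, with a flush dark round mark 35 mm in diameter in the middle of its top. Origin: centre of its underside, so the top with the mark is 8 mm above it; x and y along its sides, z up.
- plate_25: place of the smallest carrier: a fixed flat white plastic plate 94 x 94 mm, 8 mm high, with a flush dark round mark 25 mm in diameter in the middle of its top. Origin: centre of its underside, so the top with the mark is 8 mm above it; x and y along its sides, z up.

How it is judged:
By the outcome, as a careful person would: the job done as asked, in the order asked, and still so for the second after the job is handed in, with the robot touching nothing.
It also fails if it takes over 128 s, if anything falls off the work surface, if the arm or the gripper's body presses on something with over 40 N, if the wrist force passes 120 N, or if a joint passes its speed limit or range.

### The arm

A 6-joint arm with a two-finger parallel gripper is mounted at the origin on the work surface. World frame = base frame: x ahead of the robot, y to its left, z up, the work surface at z = 0. Lengths are in mm, angles in rad, forces in N, time in s.
With the tool pointing down it reaches from about 400 to 925 mm from the base axis. Payload 12.5 kg.
Tool frame: the origin (TCP) lies on the centre line of the jaws, within the pads' length; the fingertips stand 19 mm ahead of it and the grasp point (between the pads) is the TCP; z points along the fingers, y is the line along which they close (so a half turn about z gives the same grasp; the last joint's range is limited). The gripper opens to 95 mm and grips with 3 to 60 N. Pads are 20 mm wide; open, the fingers measure 119 mm over their backs; the gripper's body (75 mm by 180 mm) begins 59 mm behind the grasp point.
Start: joints at [1.055, 0.491, 1.559, -0, 1.092, -0.106], TCP at [249.003, 573.277, 200.361] pointing down, gripper open.
Joint ranges: [-3.1, 3.1], [-0.84, 2.19], [0.05, 2.79], [-1.13, 4.28], [0.06, 2.93], [-2.69, 2.69]. Speed limits (rad/s): [2.22, 2.22, 2.79, 3.14, 3.14, 3.14].

### API

Orientations are given as [roll, pitch, yaw] about the fixed x, y, z axes, in that order (R = Rz(yaw) Ry(pitch) Rx(roll)).
In Python, from cell import state, read_camera, job_done gives the robot as it stands.
- The arm moves only by the tool arm_command, never from a script. Its argument "deltas" is a list of rows, each an object of numbers: "dx", "dy", "dz": the shift along the world's x, y, z in m; "yaw": the turn about the world's z in degrees. In form: [{"dx": .., "dy": .., "dz": .., "yaw": ..}, ...]. A call has 1 to 20 rows; each row shifts and turns the commanded pose from where the row before left it; what a row does not reach is not made up. A row lasts 1/10 s, in which the tool goes at most 50 mm and 8.59 degrees, less where a joint would pass 70% of its speed; a pose out of reach is approached as far as the arm can. A call with a gripper value outside its range is refused whole. "gripper" is the finger opening in m, from 0 to 0.0951, set as the call begins (left out, the last holds). The fingers move at their own pace and stop on an object; the grip force is fixed at half the most. Time passes only in rows, so rows that do not move let the fingers close. It gives the time, the measured TCP pose, the force, the opening and the grip force at its end, in the units of the state.
- state(): the state, without advancing time (a new reading comes with each control period).
- read_camera(name): name is "scene" or "top" or "wrist"; returns a dict with "color" (400x640x3 uint8, red, green, blue), "range_z" (400x640 float32, mm along the optical axis (not along the pixel's ray), 0 where there is no reading), "fx", "fy", "cx", "cy" (pixels), "k1" (the pictures are not rectified: a ray, as slopes to the right and down, at radius r is drawn at 1 + k1 r^2 times it, then the intrinsics apply), "extrinsics" (4x4, takes a point from camera to world coordinates). Camera axes: x right, y up, looking along -z (the intrinsics and any distortion apply to the point x, -y, -z); pixel columns grow to the right and rows downward; lengths in mm; the calibration is good to about 2 mm. A picture is of the moment at which its call begins.
- job_done(): hands the job in; it is judged then, once.
The state is a dict: "t": time; "joints": joint angles; "qvel": joint speeds; "tau": joint torques, N m; "eef_pos": TCP position; "tcp_rot": TCP orientation; "ft_force": force on the tool from outside, world axes, zero at the start; "moment": the same for the moment, N m; "opening": opening from 0.0 (shut) to 1.0 (fully open); "grip_force": force on a finger pad.
Only numpy, scipy, OpenCV 4.12 (cv2) and the standard library are available. Lean on these libraries where they do the work, as an engineer would, in place of code of your own. Each camera call takes 0.05 s, during which the arm holds its last target. There are 200 camera calls.

## Working session

There is one attempt and no reset: what is moved stays moved. The work goes in short steps, Python scripts to look and compute and a tool call to move; the robot and the scene stay as the last step left them, time stands still between calls to the robot, and variables do not carry over. Pictures are saved under pics/ and viewed, at most 14 in all, crops included, and the job is handed in when it is done.

Besides the shell and the picture viewer there is one more tool, called as name([rows], argument=value, ...), one row to a line, values as JSON. arm_command: Moves the arm, as the interface text tells. Its arguments: {"type":"object","properties":{"deltas":{"type":"array"},"gripper":{"type":"number"}},"required":["deltas"]}

```bash
mkdir -p pics; ls; cat > h.py <<'E'
import numpy as np, cv2
from cell import state, read_camera, job_done
def ray(c,u,v):
    d=np.array([(u-c["cx"])/c["fx"],(v-c["cy"])/c["fy"]]); s=d.copy()
    for _ in range(20): s=d/(1+c["k1"]*(s@s))
    E=np.array(c["extrinsics"]); return E[:3,3],E[:3,:3]@np.array([s[0],-s[1],-1.])
def plane(c,u,v,z):
    o,d=ray(c,u,v); return o+d*(z-o[2])/d[2]
def save(c,n): cv2.imwrite("pics/"+n,c["color"][:,:,::-1])
E
python3 - <<'E'
from h import *
print(state())
for n in("scene","top"):
    c=read_camera(n); save(c,n+"1.png"); np.save(n+".npy",c,allow_pickle=True)
    print(n,c["fx"],c["k1"],np.round(c["extrinsics"],3).tolist())
E
```

```text
pics
{'t': 0.0, 'joints': array([ 1.05537952e+00,  4.91557094e-01,  1.55948413e+00, -1.83496422e-05,
        1.09170845e+00, -1.05643314e-01]), 'qvel': array([ 1.12492497e-03, -5.67209669e-04, -5.15788115e-05,  1.72178982e-03,
       -9.08431095e-04, -9.62555902e-04]), 'tau': array([ 2.47526441e-03, -6.12655020e+01, -2.58182395e+01,  6.94748084e-02,
        4.82667563e-02, -5.48230389e-05]), 'eef_pos': array([248.87021321, 573.00785345, 199.75135374]), 'tcp_rot': array([-3.14044037e+00, -1.05820560e-04,  2.73182757e+00]), 'ft_force': array([ 0.15510655, -0.05548756,  0.59574011]), 'moment': array([0.00976409, 0.03667657, 0.00852646]), 'grip_force': 0.0, 'opening': 0.9994900626436968}
scene 376.38046327452497 -0.0126092090552137 [[0.797, -0.378, 0.471, 907.352], [0.604, 0.506, -0.616, -455.056], [-0.006, 0.776, 0.631, 523.024], [0.0, 0.0, 0.0, 1.0]]
top 408.02722493714344 -0.05408148602217496 [[0.01, 0.992, -0.123, 453.904], [-1.0, 0.013, 0.025, 16.7], [0.026, 0.123, 0.992, 931.658], [0.0, 0.0, 0.0, 1.0]]
```

View pics/top1.png

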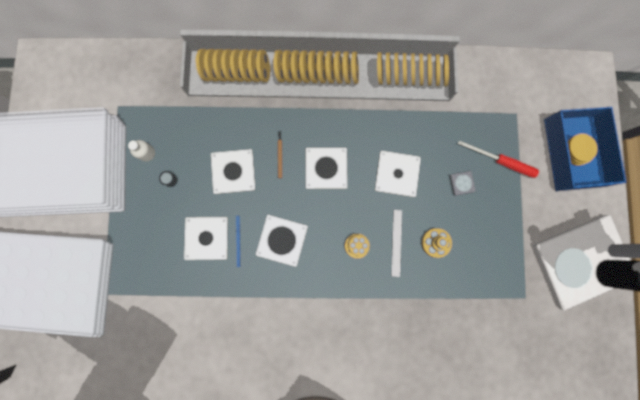

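View pics/scene1.png

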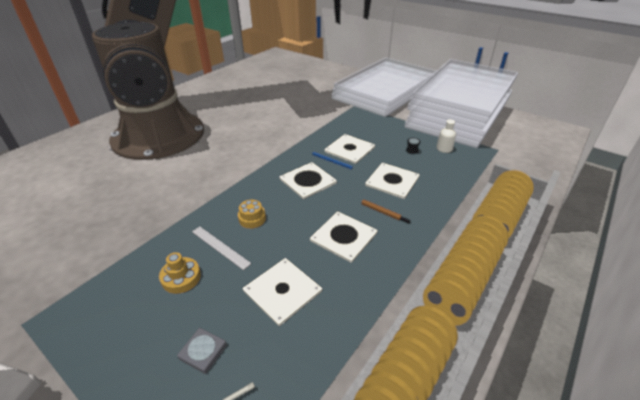

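Top: plates' marks at about (233,171), (326,167), (398,173), (206,238), (282,240); stack of two at (358,246), stack of three at (437,243). Scene shows the same, with the three-stack at (178,268).

```bash
python3 - <<'E'
from h import *
c=np.load("top.npy",allow_pickle=True).item()
hsv=cv2.cvtColor(c["color"],cv2.COLOR_RGB2HSV)
white=((hsv[...,2]>170)&(hsv[...,1]<50)).astype(np.uint8)
cs,h=cv2.findContours(white,cv2.RETR_CCOMP,cv2.CHAIN_APPROX_NONE)
for i,k in enumerate(cs):
    if h[0][i][3]<0: continue
    p=cs[h[0][i][3]]
    if not(60<cv2.contourArea(k)<2000 and 1000<cv2.contourArea(p)<4000): continue
    P=np.array([plane(c,*q[0],8)[:2] for q in k]);
    W=np.array([plane(c,*q[0],8)[:2] for q in p]);
    (x,y),r=cv2.minEnclosingCircle(P.astype(np.float32)); A=cv2.contourArea(P.astype(np.float32))
    b=cv2.minAreaRect(W.astype(np.float32))
    m=cv2.moments(P.astype(np.float32))
    print("mark",np.round([m["m10"]/m["m00"],m["m01"]/m["m00"],2*np.sqrt(A/np.pi)],1),"plate",np.round(b[0],1),np.round(b[1],1),round(b[2],1),"px",cv2.minEnclosingCircle(k)[0])
br=((hsv[...,0]>10)&(hsv[...,0]<30)&(hsv[...,1]>90)&(hsv[...,2]>80)).astype(np.uint8)
br=cv2.morphologyEx(br,cv2.MORPH_CLOSE,np.ones((9,9)))
for k in cv2.findContours(br,cv2.RETR_EXTERNAL,cv2.CHAIN_APPROX_NONE)[0]:
    (u,v),r=cv2.minEnclosingCircle(k)
    if 8<r<25 and 200<v<290:
        P=np.array([plane(c,*q[0],18)[:2] for q in k],np.float32)
        print("brass",u,v,r,np.round(cv2.minEnclosingCircle(P)[0],1),2*cv2.minEnclosingCircle(P)[1],cv2.fitEllipse(P))
        s=c["range_z"][int(v)-14:int(v)+15:2,int(u)-14:int(u)+15:2]
        Z=np.zeros(s.shape,int)
        for a in range(s.shape[0]):
            for b in range(s.shape[1]):
                o,d=ray(c,int(u)-14+2*b,int(v)-14+2*a); Z[a,b]=(o+d*s[a,b])[2]
        print(Z)
s=state(); w=read_camera("wrist"); print(np.round(w["extrinsics"],3).tolist(), w["fx"],w["k1"])
E
```

```text
mark [465.1 252.7  35.7] plate [465.  251.7] [94.  96.7] 0.8 px (205.2346954345703, 237.84693908691406)
mark [462.1  81.7  66. ] plate [462.2  81.7] [97.2 96.3] 74.9 px (281.3387145996094, 240.14515686035156)
mark [ 619.  -183.3   25. ] plate [ 618.5 -183.6] [96.  96.2] 81.7 px (397.6139221191406, 173.19619750976562)
mark [618.6 197.6  45.5] plate [618.2 197.4] [96.  96.3] 6.0 px (232.2113800048828, 170.8861846923828)
mark [629.7 -17.1  55.1] plate [628.6 -18.3] [93.7 93.9] 0.9 px (325.8709716796875, 167.40322875976562)
brass 356.515380859375 245.56153869628906 12.05367660522461 [451.9 -86.6] 53.8786506652832 ((451.853515625, -86.73900604248047), (51.038143157958984, 52.3428840637207), 177.25289916992188)
[[  2  -2  -1   1   0  -2   0   0  -1   0   2   0   1  -2   1]
 [ -1   1   0   2   0   1   0   0   4   0   1   2   0   1   0]
 [  0   0   0   1  14  14  18  31  34  34  15   1 931   0   0]
 [ -1   0   1  18  17  36  37  34  37  34  34  35  -3   0  -1]
 [  1   1  11  20  34  34  36  36  36  33  36  34  37   0   2]
 [  0   1  16  16  33  38  34  36  36  38  38  33  38  16  -1]
 [  2  
[... 1149 characters left out ...]
3  42  53  54  55  54  53  17  16]
 [  6  18  17  16  19  30  33  45  53  52  52  55  53  49  17]
 [  9  20  18  15  13  23  32  43  51  53  53  52  52  56  18]
 [  4  16  20  16  19  26  36  37  48  56  53  53  54 931  16]
 [  0  18  17  19  18  19  29  37  36  36  39  33  36  17  17]
 [  0   6  18  16  19  16  19  24  36  34  36  35  17  17  15]
 [ -1  -1  13  17  16  18  15  16  15  18  17  20  16  14   3]
 [  0   0  -1  10  18  15  16  18  20  16  15  19  17  -1  -1]
 [ -1   0   1   0   0  16  17  15  16  15  16  -1   2   0   0]]
[[0.397, -0.887, -0.233, 182.74], [0.918, 0.384, 0.103, 601.784], [-0.002, -0.255, 0.967, 384.522], [0.0, 0.0, 0.0, 1.0]] 360.3229211020985 -0.07973301575318273
```

arm_command([
  {"dx": 0.022, "dy": -0.03},
  {"dx": 0.022, "dy": -0.032},
  {"dx": 0.022, "dy": -0.032},
  {"dx": 0.022, "dy": -0.032},
  {"dx": 0.022, "dy": -0.032},
  {"dx": 0.03, "dy": -0.032},
  {"dx": 0.03, "dy": -0.032},
  {"dx": 0.03, "dy": -0.032},
  {"dx": 0.03, "dy": -0.032},
  {"dx": 0.03, "dy": -0.032},
  {"dx": 0.02, "dy": -0.03},
  {"dx": 0.01, "dy": -0.02},
  {},
  {},
  {},
])

```text
$.deltas[0]: bad value
```

```bash
python3 - <<'E'
from h import *
w=read_camera("wrist"); save(w,"w1.png"); np.save("w1.npy",w,allow_pickle=True); print(state()["eef_pos"],state()["t"])
E
```

```text
[248.94565837 573.1285014  199.99839383] 0.2
```

View pics/w1.png

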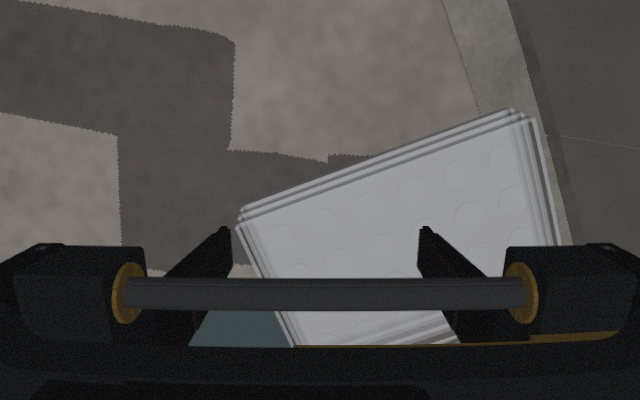

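The wrist view shows the fingertips at about (225,232) and (425,232), trays below; the upper half of the picture is clear. Rows need all four values.

arm_command([
  {"dx": 0.022, "dy": -0.03, "dz": 0, "yaw": 0},
  {"dx": 0.022, "dy": -0.032, "dz": 0, "yaw": 0},
  {"dx": 0.022, "dy": -0.032, "dz": 0, "yaw": 0},
  {"dx": 0.022, "dy": -0.032, "dz": 0, "yaw": 0},
  {"dx": 0.022, "dy": -0.032, "dz": 0, "yaw": 0},
  {"dx": 0.03, "dy": -0.032, "dz": 0, "yaw": 0},
  {"dx": 0.03, "dy": -0.032, "dz": 0, "yaw": 0},
  {"dx": 0.03, "dy": -0.032, "dz": 0, "yaw": 0},
  {"dx": 0.03, "dy": -0.032, "dz": 0, "yaw": 0},
  {"dx": 0.03, "dy": -0.032, "dz": 0, "yaw": 0},
  {"dx": 0.02, "dy": -0.03, "dz": 0, "yaw": 0},
  {"dx": 0.01, "dy": -0.02, "dz": 0, "yaw": 0},
  {"dx": 0, "dy": 0, "dz": 0, "yaw": 0},
  {"dx": 0, "dy": 0, "dz": 0, "yaw": 0},
])

```text
t: 1.6
eef_pos: [538.9, 205.2, 200.2]
tcp_rot: [-3.142, -0.0, 2.731]
ft_force: [-0.1, 0.3, -0.2]
opening: 0.998
grip_force: 0.0
```

```bash
cat >> h.py <<'E'
def marks(w):
    hsv=cv2.cvtColor(w["color"],cv2.COLOR_RGB2HSV)
    white=((hsv[...,2]>150)&(hsv[...,1]<60)).astype(np.uint8)
    cs,h=cv2.findContours(white,cv2.RETR_CCOMP,cv2.CHAIN_APPROX_NONE)
    for i,k in enumerate(cs):
        if h[0][i][3]<0 or cv2.contourArea(k)<100: continue
        P=np.array([plane(w,*q[0],8)[:2] for q in k],np.float32); W=np.array([plane(w,*q[0],8)[:2] for q in cs[h[0][i][3]]],np.float32)
        m=cv2.moments(P); b=cv2.minAreaRect(W)
        print("mark",np.round([m["m10"]/m["m00"],m["m01"]/m["m00"],2*np.sqrt(m["m00"]/np.pi)],1),"plate",np.round(b[0],1),np.round(b[1],1))
E
python3 - <<'E'
from h import *
w=read_camera("wrist"); save(w,"w2.png"); marks(w); print(state()["eef_pos"],state()["t"])
E
```

```text
mark [618.4 197.5  46.5] plate [618.4 197.1] [93.7 93.8]
mark [462.3  81.   66.8] plate [462.2  81.2] [94.4 94.5]
mark [464.8 252.1  36.9] plate [464.8 251.7] [93.4 93.1]
[538.57752687 205.77136638 200.30286481] 1.65
```

View pics/w2.png

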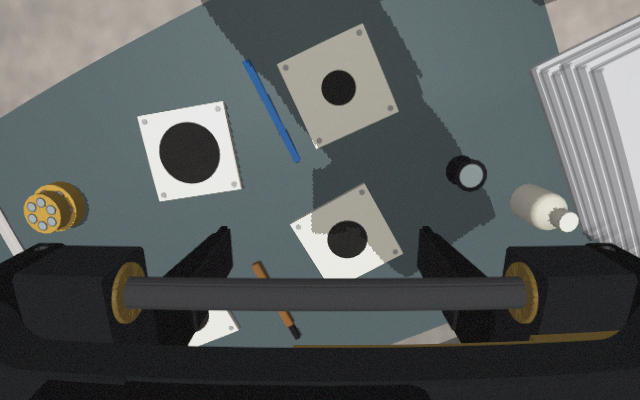

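Wrist view: marks at (190,152), (338,88), (347,239); positions agree with the top camera to under 1 mm. On to the stack of three.

arm_command([
  {"dx": -0.004, "dy": -0.03, "dz": 0, "yaw": 0},
  {"dx": -0.006, "dy": -0.038, "dz": 0, "yaw": 0},
  {"dx": -0.006, "dy": -0.038, "dz": 0, "yaw": 0},
  {"dx": -0.006, "dy": -0.038, "dz": 0, "yaw": 0},
  {"dx": -0.006, "dy": -0.038, "dz": 0, "yaw": 0},
  {"dx": -0.006, "dy": -0.038, "dz": 0, "yaw": 0},
  {"dx": -0.006, "dy": -0.038, "dz": 0, "yaw": 0},
  {"dx": -0.006, "dy": -0.038, "dz": 0, "yaw": 0},
  {"dx": -0.006, "dy": -0.038, "dz": 0, "yaw": 0},
  {"dx": -0.006, "dy": -0.038, "dz": 0, "yaw": 0},
  {"dx": -0.006, "dy": -0.038, "dz": 0, "yaw": 0},
  {"dx": -0.006, "dy": -0.038, "dz": 0, "yaw": 0},
  {"dx": -0.009, "dy": -0.024, "dz": 0, "yaw": 0},
  {"dx": 0, "dy": 0, "dz": 0, "yaw": 0},
  {"dx": 0, "dy": 0, "dz": 0, "yaw": 0},
])

```text
t: 3.15
eef_pos: [460.2, -265.8, 200.4]
tcp_rot: [3.141, -0.0, 2.732]
ft_force: [0.2, 0.4, 0.1]
opening: 0.999
grip_force: 0.0
```

```bash
python3 - <<'E'
from h import *
w=read_camera("wrist"); np.save("w3.npy",w,allow_pickle=True); marks(w); print(state()["eef_pos"],state()["t"])
cv2.imwrite("pics/w3.png",cv2.resize(w["color"][60:260,180:460,::-1],None,fx=2.8,fy=2.8,interpolation=cv2.INTER_CUBIC))
E
```

```text
mark [629.8 -17.2  56. ] plate [629.1 -17.7] [94.6 94.3]
mark [ 247.  -511.7   18.4] plate [ 368.4 -403.9] [468.8 299.5]
mark [ 222.2 -477.3   17.8] plate [ 368.4 -403.9] [468.8 299.5]
mark [ 199.8 -487.4   12.6] plate [ 368.4 -403.9] [468.8 299.5]
mark [ 319.4 -240.9   29.6] plate [ 368.4 -403.9] [468.8 299.5]
[ 460.35310162 -265.41331836  200.38948391] 3.2
```

View pics/w3.png

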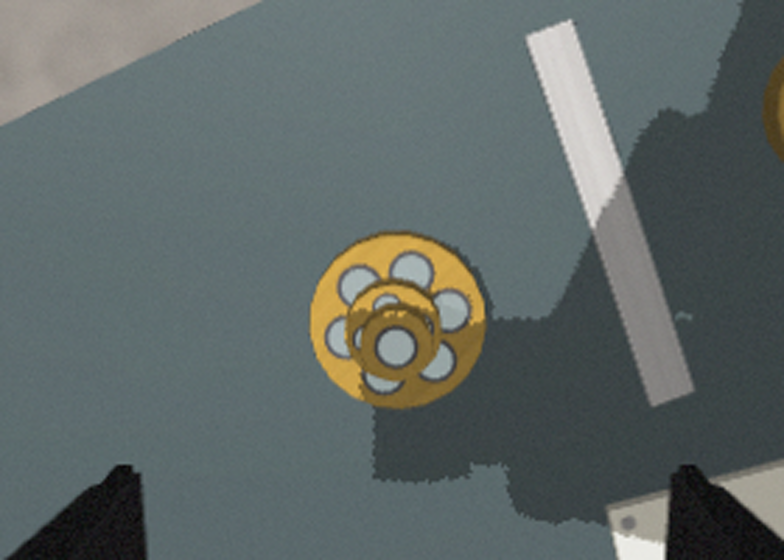

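Crop shows the stack of three: carrier_25's face at crop (396,346), carrier_35 at (393,327), carrier_66 at (398,320); fingers at the sides clear.

```bash
python3 - <<'E'
from h import *
w=np.load("w3.npy",allow_pickle=True).item()
for n,u,v,r,z in(("25",396,346,36,54),("35",393,327,47,36),("66",398,320,88.5,18)):
    f=lambda a,b:plane(w,180+(a+.5)/2.8-.5,60+(b+.5)/2.8-.5,z)
    print(n,np.round(f(u,v),1),"dia",np.round(np.linalg.norm(f(u+r,v)-f(u-r,v)),1))
hsv=cv2.cvtColor(w["color"],cv2.COLOR_RGB2HSV)
br=((hsv[...,0]>10)&(hsv[...,0]<30)&(hsv[...,1]>90)).astype(np.uint8); br[:110]=0;br[220:]=0;br[:,:260]=0;br[:,380:]=0
k=max(cv2.findContours(br,0,1)[0],key=cv2.contourArea)
P=np.array([plane(w,*q[0],18)[:2] for q in k],np.float32); print("66 mask",cv2.minEnclosingCircle(P))
E
```

```text
25 [ 460.8 -270.    54. ] dia 24.2
35 [ 457.7 -270.    36. ] dia 33.2
66 [ 459.3 -268.9   18. ] dia 65.6
66 mask ((459.7306213378906, -269.362060546875), 33.280723571777344)
```

arm_command([
  {"dx": 0.0005, "dy": -0.004, "dz": -0.03, "yaw": 0},
  {"dx": 0, "dy": 0, "dz": -0.04, "yaw": 0},
  {"dx": 0, "dy": 0, "dz": -0.04, "yaw": 0},
  {"dx": 0, "dy": 0, "dz": -0.02, "yaw": 0},
  {"dx": 0, "dy": 0, "dz": -0.009, "yaw": 0},
  {"dx": 0, "dy": 0, "dz": -0.0045, "yaw": 0},
  {"dx": 0, "dy": 0, "dz": 0, "yaw": 0},
  {"dx": 0, "dy": 0, "dz": 0, "yaw": 0},
  {"dx": 0, "dy": 0, "dz": 0, "yaw": 0},
], gripper=0.06)

```text
t: 4.1
eef_pos: [460.9, -270.9, 57.9]
tcp_rot: [-3.141, 0.002, 2.732]
ft_force: [0.4, 0.8, 0.6]
opening: 0.631
grip_force: 0.0
```

arm_command([
  {"dx": 0, "dy": 0, "dz": 0, "yaw": 0},
  {"dx": 0, "dy": 0, "dz": 0, "yaw": 0},
  {"dx": 0, "dy": 0, "dz": 0, "yaw": 0},
  {"dx": 0, "dy": 0, "dz": 0, "yaw": 0},
  {"dx": 0, "dy": 0, "dz": 0, "yaw": 0},
  {"dx": 0, "dy": 0, "dz": 0, "yaw": 0},
  {"dx": 0, "dy": 0, "dz": 0, "yaw": 0},
  {"dx": 0, "dy": 0, "dz": 0, "yaw": 0},
], gripper=0.0)

```text
t: 4.9
eef_pos: [460.5, -270.7, 56.8]
tcp_rot: [3.142, 0.0, 2.732]
ft_force: [0.5, -0.0, -0.5]
opening: 0.026
grip_force: 0.0
```

The jaws shut on nothing; looking before anything else.

```bash
python3 - <<'E'
from h import *
w=read_camera("wrist"); c=read_camera("scene"); print(state()["eef_pos"],state()["opening"],state()["grip_force"])
a=cv2.resize(w["color"][60:360,150:490,::-1],(560,494)); b=cv2.resize(c["color"][190:330,110:290,::-1],(540,420),interpolation=cv2.INTER_CUBIC)
cv2.imwrite("pics/w4.png",a); cv2.imwrite("pics/s4.png",b)
E
```

```text
[ 460.49143168 -270.71751379   56.83091442] 0.007966744031019846 0.0
```

View pics/s4.png

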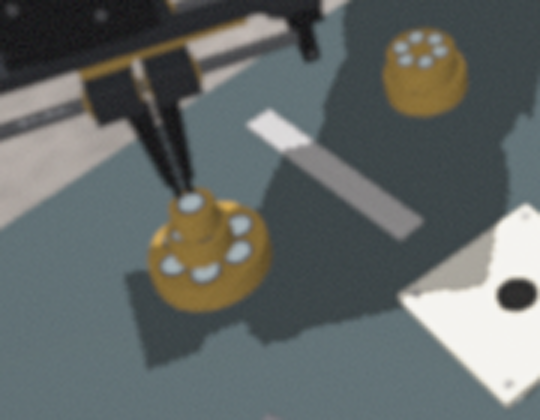

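View pics/w4.png

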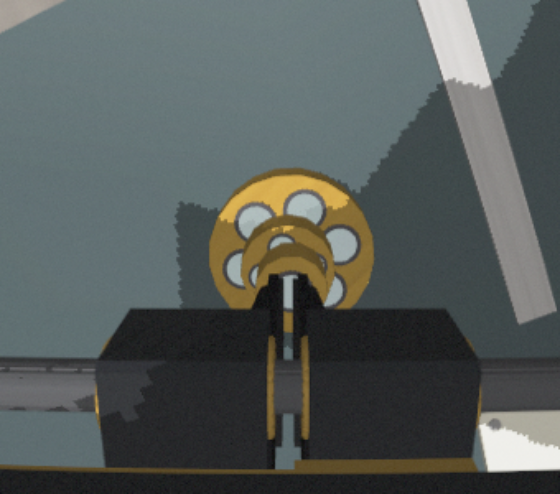

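Carrier_25 still stands (scene crop (190,202)); closed fingertips at scene crop ~(183,195), wrist crop ~(288,275). Triangulating tip and carrier tells where they are in relation.

```bash
python3 - <<'E'
from h import *
w=read_camera("wrist"); c=read_camera("scene")
W=lambda a,b:(w,150+a*340/560,60+b*300/494); S=lambda a,b:(c,110+a/3,190+b/3)
def tri(A,B):
    o,d=ray(*A);p,e=ray(*B); s=np.linalg.lstsq(np.c_[d,-e],p-o,rcond=None)[0]
    return np.round((o+d*s[0]+p+e*s[1])/2,1),np.round(np.linalg.norm(o+d*s[0]-p-e*s[1]),1)
print("tip",tri(W(288,275),S(183,195)))
for z in (54,36,18): print("25 scene",z,np.round(plane(*S(190,202),z),1))
E=np.linalg.inv(w["extrinsics"])
def proj(c,P):
    q=np.linalg.inv(np.array(c["extrinsics"]))@np.r_[P,1]; s=np.array([q[0],-q[1]])/-q[2]; s=s*(1+c["k1"]*s@s); return c["fx"]*s[0]+c["cx"],c["fy"]*s[1]+c["cy"]
for P in([460.5,-270.7,38],[460.5,-270.7,56.8]):
    a=proj(w,P);b=proj(c,P);print(P,"wrist crop",(a[0]-150)*560/340,(a[1]-60)*494/300,"scene crop",(b[0]-110)*3,(b[1]-190)*3)
R=c["range_z"]
for v in range(250,262,2):
    r=[]
    for u in range(160,186,3):
        o,d=ray(c,u,v); r.append(tuple(int(t) for t in o+d*R[v,u]))
    print(v,r)
E
```

```text
tip (array([ 455.5, -269.6,   53.3]), np.float64(1.7))
25 scene 54 [ 463.2 -271.5   54. ]
25 scene 36 [ 446.2 -264.4   36. ]
25 scene 18 [ 429.2 -257.4   18. ]
[460.5, -270.7, 38] wrist crop 288.3972969710992 274.0148515168993 scene crop 195.35312854586255 218.08624318542752
[460.5, -270.7, 56.8] wrist crop 288.42902703345896 292.94301260015095 scene crop 186.85448300255456 195.44115971787124
250 [(377, -254, 1), (381, -250, 0), (468, -280, 83), (469, -276, 80), (473, -273, 80), (397, -236, -2), (403, -233, 0), (408, -230, 0), (412, -227, 0)]
252 [(380, -257, 0), (383, -253, -1), (467, -281, 78), (469, -277, 76), (471, -273, 74), (454, -262, 52), (409, -237, 1), (413, -234, 0), (416, -230, 0)]
254 [(384, -259, -1), (388, -256, -1), (392, -253, -1), (470, -279, 73), (470, -274, 69), (458, -264, 53), (462, -261, 52), (417, -237, 0), (420, -232, 0)]
256 [(391, -263, 1), (394, -260, 0), (398, -256, 0), (454, -273, 53), (460, -271, 55), (463, -268, 54), (465, -264, 52), (468, -261, 51), (424, -235, -1)]
258 [(395, -266, 2), (397, -262, -1), (454, -279, 54), (459, -277, 54), (462, -273, 53), (465, -270, 52), (907, -455, 523), (471, -263, 51), (446, -247, 18)]
260 [(397, -268, 0), (403, -266, 1), (457, -282, 53), (460, -278, 52), (465, -276, 53), (469, -273, 53), (471, -269, 51), (473, -265, 48), (464, -256, 34)]
```

Carrier_25's face lies at z≈54 with the finger directly above it, so the tips seem much higher than the stated 19 mm ahead of the TCP. Checking the fingertip height from the range images.

```bash
python3 - <<'E'
from h import *
def pts(c,m):
    v,u=np.nonzero(m&(c["range_z"]>0)); P=[]
    for a,b in zip(u,v):
        o,d=ray(c,a,b); P.append(o+d*c["range_z"][b,a])
    return u,v,np.array(P)
w=read_camera("wrist"); m=np.zeros((400,640),bool); m[215:262,305:352]=1
m&=w["color"].max(2)<50
u,v,P=pts(w,m); 
for r in range(222,262,4):
    k=(v>=r)&(v<r+4)
    if k.any(): print(r,k.sum(),np.round(np.median(P[k],0),1),np.round(P[k].min(0)),np.round(P[k].max(0)))
c=read_camera("scene"); m=np.zeros((400,640),bool); m[225:262,150:186]=1; m&=c["color"].max(2)<60
u,v,P=pts(c,m); k=(P[:,2]>57)&(P[:,2]<130); P=P[k]; o=np.argsort(P[:,2])[:15]; print(np.round(P[o]))
E
```

```text
226 41 [ 449.8 -264.1   74.5] [ 447. -270.   72.] [ 451. -262.   78.]
230 70 [ 450.  -267.4   78.4] [ 447. -271.   74.] [ 452. -262.   83.]
234 108 [ 450.  -266.2   84.3] [ 446. -273.   78.] [ 452. -260.   88.]
238 121 [ 450.1 -266.1   89.3] [ 446. -273.   83.] [ 452. -259.   93.]
242 134 [ 450.1 -267.3   94.3] [ 446. -274.   88.] [ 453. -259.   98.]
246 165 [ 447.4 -261.8   99.2] [ 426. -273.   18.] [ 486. -250.  157.]
250 180 [ 429.4 -258.8  156.8] [ 426. -268.   98.] [ 451. -251.  159.]
254 179 [ 429.5 -258.8  159.1] [ 426. -268.  102.] [ 451. -251.  162.]
258 180 [ 429.4 -258.7  161.5] [ 426. -268.  106.] [ 452. -251.  164.]
[[ 472. -273.   72.]
 [ 470. -278.   72.]
 [ 469. -277.   73.]
 [ 471. -276.   73.]
 [ 472. -275.   73.]
 [ 455. -270.   74.]
 [ 462. -273.   74.]
 [ 471. -275.   76.]
 [ 472. -280.   76.]
 [ 470. -276.   76.]
 [ 474. -275.   77.]
 [ 472. -279.   77.]
 [ 470. -278.   77.]
 [ 473. -274.   78.]
 [ 472. -275.   78.]]
```

The range images put the tips at z≈72 while the TCP reads 57: tips are about 15 mm behind the reported TCP, not 19 ahead (same as in the first, open picture). I'll use tip = TCP + 15 and check it on the way.

arm_command([
  {"dx": 0, "dy": 0, "dz": 0, "yaw": 0},
  {"dx": 0, "dy": 0, "dz": 0, "yaw": 0},
  {"dx": 0, "dy": 0, "dz": 0, "yaw": 0},
  {"dx": 0, "dy": 0, "dz": 0, "yaw": 0},
  {"dx": 0, "dy": 0, "dz": 0, "yaw": 0},
  {"dx": 0, "dy": 0, "dz": 0, "yaw": 0},
  {"dx": 0, "dy": 0, "dz": -0.01, "yaw": 0},
  {"dx": 0, "dy": 0, "dz": -0.01, "yaw": 0},
  {"dx": 0, "dy": 0, "dz": -0.006, "yaw": 0},
  {"dx": 0, "dy": 0, "dz": -0.004, "yaw": 0},
  {"dx": 0, "dy": 0, "dz": 0, "yaw": 0},
  {"dx": 0, "dy": 0, "dz": 0, "yaw": 0},
], gripper=0.06)

```text
t: 6.4
eef_pos: [460.5, -270.7, 26.8]
tcp_rot: [3.141, -0.0, 2.732]
ft_force: [0.3, -0.1, 0.5]
opening: 0.629
grip_force: 0.0
```

```bash
python3 - <<'E'
from h import *
w=read_camera("wrist"); print(state()["eef_pos"],state()["ft_force"])
m=w["color"].max(2)<50; m[:205]=0; m[262:]=0; m[:,:235]=0; m[:,410:]=0
v,u=np.nonzero(m&(w["range_z"]>0)); P=[]
for a,b in zip(u,v):
    o,d=ray(w,a,b); P.append(o+d*w["range_z"][b,a])
P=np.array(P); k=(P[:,2]>25)&(P[:,2]<70); o=np.argsort(P[k][:,2])[::20][:12]; print(np.round(P[k][o]),k.sum())
E
```

```text
[ 460.58283342 -270.77436408   26.98188275] [-0.11923812  0.60985464 -0.61513254]
[[ 445. -297.   41.]
 [ 438. -296.   42.]
 [ 436. -296.   43.]
 [ 452. -300.   43.]
 [ 472. -243.   44.]
 [ 442. -296.   44.]
 [ 444. -297.   45.]
 [ 439. -295.   46.]
 [ 462. -236.   46.]
 [ 463. -238.   47.]
 [ 476. -245.   47.]
 [ 444. -297.   48.]] 1158
```

arm_command([
  {"dx": 0, "dy": 0, "dz": -0.0025, "yaw": 0},
  {"dx": 0, "dy": 0, "dz": 0, "yaw": 0},
])

```text
t: 6.65
eef_pos: [460.5, -270.7, 24.3]
tcp_rot: [3.142, 0.0, 2.732]
ft_force: [-0.4, 0.0, 0.7]
opening: 0.63
grip_force: 0.0
```

arm_command([
  {"dx": 0, "dy": 0, "dz": 0, "yaw": 0},
  {"dx": 0, "dy": 0, "dz": 0, "yaw": 0},
  {"dx": 0, "dy": 0, "dz": 0, "yaw": 0},
  {"dx": 0, "dy": 0, "dz": 0, "yaw": 0},
  {"dx": 0, "dy": 0, "dz": 0, "yaw": 0},
  {"dx": 0, "dy": 0, "dz": 0, "yaw": 0},
  {"dx": 0, "dy": 0, "dz": 0, "yaw": 0},
  {"dx": 0, "dy": 0, "dz": 0, "yaw": 0},
], gripper=0.0)

```text
t: 7.45
eef_pos: [460.5, -270.7, 24.4]
tcp_rot: [3.142, 0.0, 2.732]
ft_force: [0.3, -0.7, 0.5]
opening: 0.255
grip_force: 30.0
```

arm_command([
  {"dx": 0, "dy": 0, "dz": 0.01, "yaw": 0},
  {"dx": 0, "dy": 0, "dz": 0.02, "yaw": 0},
  {"dx": 0, "dy": 0, "dz": 0.026, "yaw": 0},
  {"dx": 0.01, "dy": 0.005, "dz": 0.02, "yaw": 0},
  {"dx": 0.025, "dy": 0.014, "dz": 0, "yaw": 0},
  {"dx": 0.03, "dy": 0.017, "dz": 0, "yaw": 0},
  {"dx": 0.03, "dy": 0.016, "dz": 0, "yaw": 0},
  {"dx": 0.03, "dy": 0.016, "dz": 0, "yaw": 0},
  {"dx": 0.021, "dy": 0.012, "dz": 0, "yaw": 0},
  {"dx": 0.012, "dy": 0.007, "dz": -0.005, "yaw": 0},
  {"dx": 0, "dy": 0, "dz": -0.025, "yaw": 0},
  {"dx": 0, "dy": 0, "dz": -0.03, "yaw": 0},
  {"dx": 0, "dy": 0, "dz": -0.02, "yaw": 0},
  {"dx": 0, "dy": 0, "dz": -0.012, "yaw": 0},
  {"dx": 0, "dy": 0, "dz": -0.006, "yaw": 0},
  {"dx": 0, "dy": 0, "dz": -0.003, "yaw": 0},
  {"dx": 0, "dy": 0, "dz": 0, "yaw": 0},
  {"dx": 0, "dy": 0, "dz": 0, "yaw": 0},
])

```text
t: 9.25
eef_pos: [618.9, -183.9, 0.2]
tcp_rot: [3.141, 0.001, 2.732]
ft_force: [-0.4, 0.4, 0.2]
opening: 0.259
grip_force: 30.0
```

```bash
python3 - <<'E'
from h import *
w=read_camera("wrist"); c=read_camera("scene"); print(state()["eef_pos"],state()["ft_force"])
a=cv2.resize(w["color"][100:270,180:460,::-1],(400,243)); b=cv2.resize(c["color"][230:340,210:350,::-1],(380,299),interpolation=cv2.INTER_CUBIC)
a=cv2.copyMakeBorder(a,0,56,0,0,0); cv2.imwrite("pics/p5.png",np.hstack([a,b]))
E
```

```text
[ 6.18848532e+02 -1.83858200e+02  1.72148870e-01] [ 0.64034687 -0.21969604 -0.46248469]
```

View pics/p5.png

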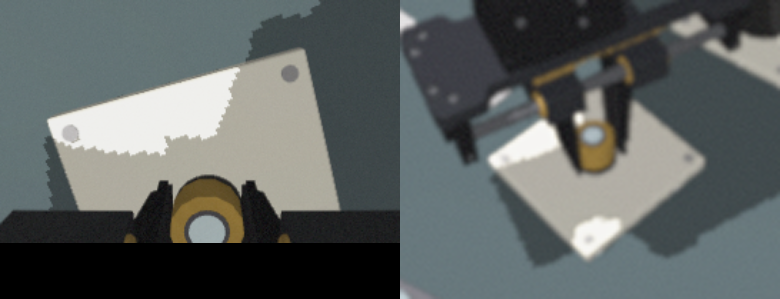

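Left: wrist view, carrier_25 upright between the fingers over its plate; right: scene view confirms. Lower the last ~3.5 mm, release, back off.

arm_command([
  {"dx": 0, "dy": 0, "dz": -0.002, "yaw": 0},
  {"dx": 0, "dy": 0, "dz": -0.0012, "yaw": 0},
  {"dx": 0, "dy": 0, "dz": 0, "yaw": 0},
])

```text
t: 9.65
eef_pos: [618.6, -183.7, -3.6]
tcp_rot: [3.142, 0.0, 2.732]
ft_force: [-0.3, 0.6, 2.8]
opening: 0.257
grip_force: 30.0
```

arm_command([
  {"dx": 0, "dy": 0, "dz": 0, "yaw": 0},
  {"dx": 0, "dy": 0, "dz": 0, "yaw": 0},
  {"dx": 0, "dy": 0, "dz": 0, "yaw": 0},
  {"dx": 0, "dy": 0, "dz": 0, "yaw": 0},
  {"dx": 0, "dy": 0, "dz": 0.02, "yaw": 0},
  {"dx": 0, "dy": 0, "dz": 0.04, "yaw": 0},
  {"dx": 0, "dy": 0, "dz": 0.04, "yaw": 0},
  {"dx": 0, "dy": 0, "dz": 0.04, "yaw": 0},
  {"dx": 0, "dy": 0, "dz": 0.02, "yaw": 0},
  {"dx": 0, "dy": 0, "dz": 0, "yaw": 0},
  {"dx": 0, "dy": 0, "dz": 0, "yaw": 0},
], gripper=0.055)

```text
t: 10.75
eef_pos: [618.3, -183.6, 155.8]
tcp_rot: [3.141, -0.0, 2.732]
ft_force: [-0.1, 0.5, -0.2]
opening: 0.577
grip_force: 0.0
```

```bash
cat >> h.py <<'E'
def placed(w,tcp,ztop=26):
    "carrier on a plate: circle fit of brass blob's face, and plate centre from its corners"
    hsv=cv2.cvtColor(w["color"],cv2.COLOR_RGB2HSV)
    br=((hsv[...,0]>10)&(hsv[...,0]<32)&(hsv[...,1]>80)&(hsv[...,2]>50)).astype(np.uint8); br[245:]=0
    for k in cv2.findContours(br,0,1)[0]:
        if cv2.contourArea(k)<150: continue
        P=np.array([plane(w,*q[0],ztop)[:2] for q in cv2.convexHull(k)],np.float32)
        P0=np.array([plane(w,*q[0],ztop-18)[:2] for q in cv2.convexHull(k)],np.float32)
        a=np.array(cv2.minEnclosingCircle(P)[0]); 
        if np.linalg.norm(a-tcp[:2])<260: print("brass face-plane box",np.round(P.min(0)),np.round(P.max(0)),"circle",np.round(a,1),round(2*cv2.minEnclosingCircle(P)[1],1))
E
python3 - <<'E'
from h import *
w=read_camera("wrist"); s=state(); print(s["eef_pos"],s["t"]); marks(w); placed(w,s["eef_pos"])
# lens blob of carrier_25: bright inner disc
hsv=cv2.cvtColor(w["color"],cv2.COLOR_RGB2HSV)
br=((hsv[...,0]>10)&(hsv[...,0]<32)&(hsv[...,1]>80)).astype(np.uint8)
cs,h=cv2.findContours(br,cv2.RETR_CCOMP,cv2.CHAIN_APPROX_NONE)
for i,k in enumerate(cs):
    if h[0][i][3]>=0 and cv2.contourArea(k)>40:
        (u,v),r=cv2.minEnclosingCircle(k); print("lens",u,v,r,np.round(plane(w,u,v,26),1))
E
```

```text
[ 617.98909926 -183.54355661  155.03276331] 10.8
mark [ 620.8 -185.1   28.7] plate [ 618.9 -184. ] [93.8 94.1]
mark [629.7 -17.5  56.5] plate [629.7 -17.4] [93.8 93.3]
brass face-plane box [ 604. -196.] [ 630. -171.] circle [ 617.2 -183.7] 26.4
brass face-plane box [601.  67.] [686.  83.] circle [643.7  74. ] 86.4
brass face-plane box [ 431. -299.] [ 497. -232.] circle [ 464.2 -264.9] 69.1
lens 324.4583435058594 185.11805725097656 9.014857292175293 [ 618.3 -184.2   26. ]
lens 156.94680786132812 81.26596069335938 10.20174503326416 [ 477.7 -279.2   26. ]
lens 177.5 74.5 10.606701850891113 [ 480.4 -260.1   26. ]
lens 152.38235473632812 67.26470947265625 7.645465850830078 [ 465.9 -277.3   26. ]
lens 139.5 58.5 7.648629188537598 [ 454.7 -284.1   26. ]
lens 159.6085205078125 52.903099060058594 7.4890947341918945 [ 458.3 -265.9   26. ]
lens 181.42857360839844 51.42856979370117 10.879776000976562 [ 465.2 -248.3   26. ]
lens 146.19564819335938 44.10869598388672 7.440152645111084 [ 447.  -273.2   26. ]
lens 140.5 36.0 7.159010887145996 [ 439.1 -274.5   26. ]
lens 164.93333435058594 34.93333435058594 10.724321365356445 [ 447.5 -255.    26. ]
```

Carrier_25 sits within 1 mm of its plate's middle. Next carrier_35.

arm_command([
  {"dx": -0.02, "dy": -0.01, "dz": 0, "yaw": 0},
  {"dx": -0.035, "dy": -0.019, "dz": 0, "yaw": 0},
  {"dx": -0.04, "dy": -0.022, "dz": 0, "yaw": 0},
  {"dx": -0.035, "dy": -0.019, "dz": 0, "yaw": 0},
  {"dx": -0.02, "dy": -0.01, "dz": 0, "yaw": 0},
  {"dx": -0.01, "dy": -0.006, "dz": 0, "yaw": 0},
  {"dx": 0, "dy": 0, "dz": 0, "yaw": 0},
  {"dx": 0, "dy": 0, "dz": 0, "yaw": 0},
], gripper=0.065)

```text
t: 11.6
eef_pos: [459.1, -269.6, 155.7]
tcp_rot: [3.141, -0.0, 2.732]
ft_force: [0.3, 0.4, 0.5]
opening: 0.686
grip_force: 0.0
```

```bash
python3 - <<'E'
from h import *
w=read_camera("wrist"); s=state(); print(s["eef_pos"],s["t"],s["opening"]); np.save("w6.npy",w,allow_pickle=True)
cv2.imwrite("pics/w6.png",cv2.resize(w["color"][100:260,220:420,::-1],None,fx=4,fy=3.75 and 4,interpolation=cv2.INTER_CUBIC)[:600])
R=w["range_z"]; P=[]
for v in range(120,240):
    for u in range(240,400):
        if R[v,u]>0:
            o,d=ray(w,u,v); p=o+d*R[v,u]
            if 32<p[2]<40 and np.hypot(*(p[:2]-s["eef_pos"][:2]))<35: P.append(p)
P=np.array(P,np.float32); print(len(P),np.median(P[:,2]),cv2.minEnclosingCircle(P[:,:2].copy()),P[:,:2].mean(0))
E
```

```text
[ 459.31568315 -269.37269591  155.76216458] 11.65 0.6811731677410074
1221 36.43761 ((459.4972229003906, -270.7099914550781), 17.540008544921875) [ 458.9254  -270.55804]
```

View pics/w6.png

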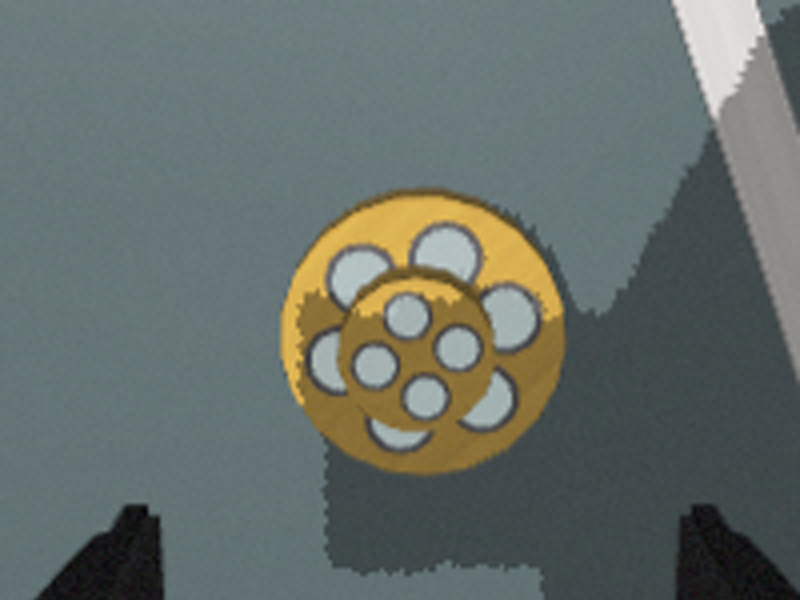

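Crop shows carrier_35 on carrier_66 at crop (416,350), four lenses; range gives 35.1 mm at (459.2,-270.6), z 36.4.

arm_command([
  {"dx": 0, "dy": -0.001, "dz": -0.02, "yaw": 0},
  {"dx": 0, "dy": 0, "dz": -0.04, "yaw": 0},
  {"dx": 0, "dy": 0, "dz": -0.04, "yaw": 0},
  {"dx": 0, "dy": 0, "dz": -0.025, "yaw": 0},
  {"dx": 0, "dy": 0, "dz": -0.014, "yaw": 0},
  {"dx": 0, "dy": 0, "dz": -0.007, "yaw": 0},
  {"dx": 0, "dy": 0, "dz": -0.004, "yaw": 0},
  {"dx": 0, "dy": 0, "dz": 0, "yaw": 0},
  {"dx": 0, "dy": 0, "dz": 0, "yaw": 0},
])

```text
t: 12.55
eef_pos: [459.0, -270.8, 6.8]
tcp_rot: [-3.141, 0.001, 2.732]
ft_force: [-0.3, 0.2, 0.3]
opening: 0.684
grip_force: 0.0
```

arm_command([
  {"dx": 0, "dy": 0, "dz": 0, "yaw": 0},
  {"dx": 0, "dy": 0, "dz": 0, "yaw": 0},
  {"dx": 0, "dy": 0, "dz": 0, "yaw": 0},
  {"dx": 0, "dy": 0, "dz": 0, "yaw": 0},
  {"dx": 0, "dy": 0, "dz": 0, "yaw": 0},
  {"dx": 0, "dy": 0, "dz": 0, "yaw": 0},
  {"dx": 0, "dy": 0, "dz": 0, "yaw": 0},
], gripper=0.0)

```text
t: 13.25
eef_pos: [458.5, -270.8, 6.3]
tcp_rot: [3.142, 0.0, 2.732]
ft_force: [-0.4, 0.1, 3.0]
opening: 0.358
grip_force: 30.0
```

arm_command([
  {"dx": 0, "dy": 0, "dz": 0.01, "yaw": 0},
  {"dx": 0, "dy": 0, "dz": 0.03, "yaw": 0},
  {"dx": 0, "dy": 0, "dz": 0.034, "yaw": 0},
  {"dx": 0, "dy": 0.01, "dz": 0.02, "yaw": 0},
  {"dx": 0, "dy": 0.025, "dz": 0, "yaw": 0},
  {"dx": 0, "dy": 0.04, "dz": 0, "yaw": 0},
  {"dx": 0, "dy": 0.04, "dz": 0, "yaw": 0},
  {"dx": 0, "dy": 0.045, "dz": 0, "yaw": 0},
  {"dx": 0, "dy": 0.045, "dz": 0, "yaw": 0},
  {"dx": 0, "dy": 0.045, "dz": 0, "yaw": 0},
  {"dx": 0, "dy": 0.045, "dz": 0, "yaw": 0},
  {"dx": 0, "dy": 0.045, "dz": 0, "yaw": 0},
  {"dx": 0, "dy": 0.045, "dz": 0, "yaw": 0},
  {"dx": 0, "dy": 0.045, "dz": 0, "yaw": 0},
  {"dx": 0.006, "dy": 0.04, "dz": 0, "yaw": 0},
  {"dx": 0, "dy": 0.03, "dz": 0, "yaw": 0},
  {"dx": 0, "dy": 0.015, "dz": 0, "yaw": 0},
  {"dx": 0, "dy": 0.008, "dz": 0, "yaw": 0},
  {"dx": 0, "dy": 0, "dz": 0, "yaw": 0},
  {"dx": 0, "dy": 0, "dz": 0, "yaw": 0},
])

```text
t: 15.25
eef_pos: [464.5, 251.3, 100.2]
tcp_rot: [-3.141, -0.0, 2.731]
ft_force: [-0.0, -0.3, -0.8]
opening: 0.359
grip_force: 30.0
```

```bash
python3 - <<'E'
from h import *
s=state(); print(s["eef_pos"],s["opening"],s["grip_force"]); w=read_camera("wrist")
R=w["range_z"]; P=[]
for v in range(150,262):
    for u in range(240,400):
        if R[v,u]>0 and w["color"][v,u].max()>60:
            o,d=ray(w,u,v); p=o+d*R[v,u]
            if 118<p[2]<140 : P.append(p)
P=np.array(P,np.float32); print(len(P),np.median(P,0) if len(P) else 0, np.min(P,0),np.max(P,0))
E
```

```text
[464.46312152 251.28815087 100.20026989] 0.3589845402849974 29.999750554561615
2419 [456.26535 254.93582 130.13472] [443.6605 232.4919 118.0102] [470.58957 278.72406 139.37416]
```

arm_command([
  {"dx": 0.0005, "dy": 0.0005, "dz": -0.02, "yaw": 0},
  {"dx": 0, "dy": 0, "dz": -0.035, "yaw": 0},
  {"dx": 0, "dy": 0, "dz": -0.025, "yaw": 0},
  {"dx": 0, "dy": 0, "dz": -0.012, "yaw": 0},
  {"dx": 0, "dy": 0, "dz": -0.007, "yaw": 0},
  {"dx": 0, "dy": 0, "dz": -0.003, "yaw": 0},
  {"dx": 0, "dy": 0, "dz": -0.001, "yaw": 0},
  {"dx": 0, "dy": 0, "dz": -0.0005, "yaw": 0},
  {"dx": 0, "dy": 0, "dz": 0, "yaw": 0},
  {"dx": 0, "dy": 0, "dz": 0, "yaw": 0},
])

```text
t: 16.3
eef_pos: [465.2, 252.9, -2.9]
tcp_rot: [3.141, 0.001, 2.732]
ft_force: [-0.3, 0.4, -1.1]
opening: 0.356
grip_force: 30.0
```

arm_command([
  {"dx": 0, "dy": 0, "dz": -0.0007, "yaw": 0},
  {"dx": 0, "dy": 0, "dz": 0, "yaw": 0},
  {"dx": 0, "dy": 0, "dz": 0, "yaw": 0},
])

```text
t: 16.6
eef_pos: [465.2, 252.9, -3.7]
tcp_rot: [3.141, 0.0, 2.732]
ft_force: [-0.5, 0.6, 5.8]
opening: 0.358
grip_force: 30.0
```

arm_command([
  {"dx": 0, "dy": 0, "dz": 0, "yaw": 0},
  {"dx": 0, "dy": 0, "dz": 0, "yaw": 0},
  {"dx": 0, "dy": 0, "dz": 0, "yaw": 0},
  {"dx": 0, "dy": 0, "dz": 0, "yaw": 0},
  {"dx": 0, "dy": 0, "dz": 0.02, "yaw": 0},
  {"dx": 0, "dy": 0, "dz": 0.04, "yaw": 0},
  {"dx": 0, "dy": 0, "dz": 0.04, "yaw": 0},
  {"dx": 0, "dy": 0, "dz": 0.04, "yaw": 0},
  {"dx": 0, "dy": 0, "dz": 0.02, "yaw": 0},
  {"dx": 0, "dy": 0, "dz": 0, "yaw": 0},
  {"dx": 0, "dy": 0, "dz": 0, "yaw": 0},
], gripper=0.065)

```text
t: 17.7
eef_pos: [464.8, 252.7, 155.7]
tcp_rot: [3.141, 0.0, 2.732]
ft_force: [-0.9, -0.1, -0.6]
opening: 0.684
grip_force: 0.0
```

```bash
cat >> h.py <<'E'
def disc(w,zt,xy,r=45):
    "face at height zt near xy: circle of the range points"
    P=[]; R=w["range_z"]
    for v in range(60,250):
        for u in range(160,480):
            if R[v,u]>0:
                o,d=ray(w,u,v); p=o+d*R[v,u]
                if abs(p[2]-zt)<3.5 and np.hypot(*(p[:2]-xy))<r: P.append(p)
    P=np.array(P,np.float32); c,q=cv2.minEnclosingCircle(P[:,:2].copy())
    print("disc n",len(P),"z",round(float(np.median(P[:,2])),1),"circle",np.round(c,1),"dia",round(2*q,1),"mean",np.round(P[:,:2].mean(0),1))
E
python3 - <<'E'
from h import *
s=state(); print(s["eef_pos"],s["t"]); w=read_camera("wrist"); marks(w); disc(w,26,s["eef_pos"][:2],30)
E
```

```text
[464.79149376 252.69801294 155.68255999] 17.7
mark [467.5 251.1  40. ] plate [464.3 252. ] [93.5 93.7]
disc n 1150 z 26.4 circle [465.7 252. ] dia 35.0 mean [465.2 252.3]
```

Carrier_35 is centred within 1 mm. Now the stack of two.

arm_command([
  {"dx": 0, "dy": -0.02, "dz": 0, "yaw": 0},
  {"dx": -0.002, "dy": -0.04, "dz": 0, "yaw": 0},
  {"dx": -0.002, "dy": -0.045, "dz": 0, "yaw": 0},
  {"dx": -0.002, "dy": -0.045, "dz": 0, "yaw": 0},
  {"dx": -0.002, "dy": -0.045, "dz": 0, "yaw": 0},
  {"dx": -0.002, "dy": -0.045, "dz": 0, "yaw": 0},
  {"dx": -0.002, "dy": -0.045, "dz": 0, "yaw": 0},
  {"dx": -0.001, "dy": -0.035, "dz": 0, "yaw": 0},
  {"dx": 0, "dy": -0.015, "dz": 0, "yaw": 0},
  {"dx": 0, "dy": -0.005, "dz": 0, "yaw": 0},
  {"dx": 0, "dy": 0, "dz": 0, "yaw": 0},
  {"dx": 0, "dy": 0, "dz": 0, "yaw": 0},
], gripper=0.08)

```text
t: 18.95
eef_pos: [451.8, -86.4, 155.4]
tcp_rot: [3.141, -0.001, 2.732]
ft_force: [-0.1, -0.6, -0.3]
opening: 0.84
grip_force: 0.0
```

```bash
python3 - <<'E'
from h import *
s=state(); print(s["eef_pos"],s["t"],s["opening"]); w=read_camera("wrist"); disc(w,36,s["eef_pos"][:2]); disc(w,18,s["eef_pos"][:2])
E
```

```text
[451.75010772 -86.38666632 155.42426372] 18.95 0.8397672263845527
disc n 2005 z 36.4 circle [452.7 -89.4] dia 45.0 mean [452.1 -89.1]
disc n 680 z 18.2 circle [451.9 -88.2] dia 55.0 mean [440.7 -81. ]
```

arm_command([
  {"dx": 0.001, "dy": -0.003, "dz": -0.02, "yaw": 0},
  {"dx": 0, "dy": 0, "dz": -0.04, "yaw": 0},
  {"dx": 0, "dy": 0, "dz": -0.04, "yaw": 0},
  {"dx": 0, "dy": 0, "dz": -0.025, "yaw": 0},
  {"dx": 0, "dy": 0, "dz": -0.014, "yaw": 0},
  {"dx": 0, "dy": 0, "dz": -0.007, "yaw": 0},
  {"dx": 0, "dy": 0, "dz": -0.0035, "yaw": 0},
  {"dx": 0, "dy": 0, "dz": 0, "yaw": 0},
  {"dx": 0, "dy": 0, "dz": 0, "yaw": 0},
])

```text
t: 19.9
eef_pos: [453.4, -90.2, 7.1]
tcp_rot: [3.141, 0.001, 2.732]
ft_force: [0.5, -0.3, 0.7]
opening: 0.843
grip_force: 0.0
```

arm_command([
  {"dx": 0, "dy": 0, "dz": 0, "yaw": 0},
  {"dx": 0, "dy": 0, "dz": 0, "yaw": 0},
  {"dx": 0, "dy": 0, "dz": 0, "yaw": 0},
  {"dx": 0, "dy": 0, "dz": 0, "yaw": 0},
  {"dx": 0, "dy": 0, "dz": 0, "yaw": 0},
  {"dx": 0, "dy": 0, "dz": 0, "yaw": 0},
  {"dx": 0, "dy": 0, "dz": 0, "yaw": 0},
], gripper=0.0)

```text
t: 20.6
eef_pos: [453.1, -90.2, 6.5]
tcp_rot: [3.141, 0.0, 2.732]
ft_force: [0.5, 0.8, 1.4]
opening: 0.466
grip_force: 30.0
```

arm_command([
  {"dx": 0, "dy": 0, "dz": 0.01, "yaw": 0},
  {"dx": 0, "dy": 0, "dz": 0.03, "yaw": 0},
  {"dx": 0, "dy": 0, "dz": 0.034, "yaw": 0},
  {"dx": 0.006, "dy": 0.01, "dz": 0.02, "yaw": 0},
  {"dx": 0.012, "dy": 0.021, "dz": 0, "yaw": 0},
  {"dx": 0.018, "dy": 0.031, "dz": 0, "yaw": 0},
  {"dx": 0.02, "dy": 0.035, "dz": 0, "yaw": 0},
  {"dx": 0.02, "dy": 0.035, "dz": 0, "yaw": 0},
  {"dx": 0.02, "dy": 0.035, "dz": 0, "yaw": 0},
  {"dx": 0.02, "dy": 0.035, "dz": 0, "yaw": 0},
  {"dx": 0.02, "dy": 0.035, "dz": 0, "yaw": 0},
  {"dx": 0.016, "dy": 0.027, "dz": 0, "yaw": 0},
  {"dx": 0.009, "dy": 0.015, "dz": 0, "yaw": 0},
  {"dx": 0.005, "dy": 0.008, "dz": 0, "yaw": 0},
  {"dx": 0, "dy": 0, "dz": 0, "yaw": 0},
  {"dx": 0, "dy": 0, "dz": 0, "yaw": 0},
  {"dx": 0, "dy": 0, "dz": 0, "yaw": 0},
])

```text
t: 22.3
eef_pos: [618.6, 195.8, 100.7]
tcp_rot: [-3.141, -0.0, 2.731]
ft_force: [-0.3, 0.6, -2.0]
opening: 0.465
grip_force: 30.0
```

arm_command([
  {"dx": 0, "dy": 0, "dz": -0.02, "yaw": 0},
  {"dx": 0, "dy": 0, "dz": -0.035, "yaw": 0},
  {"dx": 0, "dy": 0, "dz": -0.025, "yaw": 0},
  {"dx": 0, "dy": 0, "dz": -0.012, "yaw": 0},
  {"dx": 0, "dy": 0, "dz": -0.007, "yaw": 0},
  {"dx": 0, "dy": 0, "dz": -0.003, "yaw": 0},
  {"dx": 0, "dy": 0, "dz": -0.001, "yaw": 0},
  {"dx": 0, "dy": 0, "dz": -0.0005, "yaw": 0},
  {"dx": 0, "dy": 0, "dz": 0, "yaw": 0},
  {"dx": 0, "dy": 0, "dz": 0, "yaw": 0},
])

```text
t: 23.3
eef_pos: [619.2, 196.9, -2.5]
tcp_rot: [3.141, 0.001, 2.732]
ft_force: [0.3, -0.2, -1.1]
opening: 0.462
grip_force: 30.0
```

arm_command([
  {"dx": 0, "dy": 0, "dz": -0.001, "yaw": 0},
  {"dx": 0, "dy": 0, "dz": 0, "yaw": 0},
  {"dx": 0, "dy": 0, "dz": 0, "yaw": 0},
])

```text
t: 23.6
eef_pos: [619.3, 196.8, -3.4]
tcp_rot: [3.141, 0.001, 2.732]
ft_force: [-1.8, -0.5, 5.3]
opening: 0.468
grip_force: 30.0
```

arm_command([
  {"dx": 0, "dy": 0, "dz": 0, "yaw": 0},
  {"dx": 0, "dy": 0, "dz": 0, "yaw": 0},
  {"dx": 0, "dy": 0, "dz": 0, "yaw": 0},
  {"dx": 0, "dy": 0, "dz": 0, "yaw": 0},
  {"dx": 0, "dy": 0, "dz": 0.02, "yaw": 0},
  {"dx": 0, "dy": 0, "dz": 0.04, "yaw": 0},
  {"dx": 0, "dy": 0, "dz": 0.04, "yaw": 0},
  {"dx": 0, "dy": 0, "dz": 0.04, "yaw": 0},
  {"dx": 0, "dy": 0, "dz": 0.02, "yaw": 0},
  {"dx": 0, "dy": 0, "dz": 0, "yaw": 0},
  {"dx": 0, "dy": 0, "dz": 0, "yaw": 0},
], gripper=0.08)

```text
t: 24.7
eef_pos: [618.7, 196.7, 155.6]
tcp_rot: [3.142, -0.0, 2.732]
ft_force: [-0.5, -0.0, -1.0]
opening: 0.843
grip_force: 0.0
```

```bash
python3 - <<'E'
from h import *
s=state(); print(s["eef_pos"],s["t"]); w=read_camera("wrist"); marks(w); disc(w,26,s["eef_pos"][:2],35)
E
```

```text
[618.74592326 196.73558567 155.59440741] 24.7
mark [620.9 195.8  49.7] plate [618.1 197. ] [93.7 93.6]
mark [462.   80.8  66.6] plate [462.2  81.1] [94.4 94.3]
disc n 1910 z 26.4 circle [618.2 196.7] dia 44.7 mean [617.8 196.9]
```

Carrier_45 is centred. Back for carrier_55.

arm_command([
  {"dx": -0.012, "dy": -0.02, "dz": 0, "yaw": 0},
  {"dx": -0.022, "dy": -0.038, "dz": 0, "yaw": 0},
  {"dx": -0.023, "dy": -0.04, "dz": 0, "yaw": 0},
  {"dx": -0.023, "dy": -0.04, "dz": 0, "yaw": 0},
  {"dx": -0.023, "dy": -0.04, "dz": 0, "yaw": 0},
  {"dx": -0.023, "dy": -0.04, "dz": 0, "yaw": 0},
  {"dx": -0.022, "dy": -0.038, "dz": 0, "yaw": 0},
  {"dx": -0.012, "dy": -0.019, "dz": 0, "yaw": 0},
  {"dx": -0.007, "dy": -0.01, "dz": 0, "yaw": 0},
  {"dx": 0, "dy": 0, "dz": 0, "yaw": 0},
  {"dx": 0, "dy": 0, "dz": 0, "yaw": 0},
], gripper=0.085)

```text
t: 25.85
eef_pos: [452.4, -87.7, 155.6]
tcp_rot: [3.141, -0.001, 2.732]
ft_force: [-0.3, 0.2, -0.1]
opening: 0.896
grip_force: 0.0
```

```bash
python3 - <<'E'
from h import *
s=state(); print(s["eef_pos"],s["t"],s["opening"]); w=read_camera("wrist"); disc(w,18,s["eef_pos"][:2])
E
```

```text
[452.35261219 -87.7382193  155.5615093 ] 25.85 0.8960777876984293
disc n 2715 z 18.4 circle [451.9 -88.2] dia 54.9 mean [451.2 -87.9]
```

arm_command([
  {"dx": -0.0005, "dy": 0, "dz": -0.02, "yaw": 0},
  {"dx": 0, "dy": 0, "dz": -0.04, "yaw": 0},
  {"dx": 0, "dy": 0, "dz": -0.04, "yaw": 0},
  {"dx": 0, "dy": 0, "dz": -0.035, "yaw": 0},
  {"dx": 0, "dy": 0, "dz": -0.018, "yaw": 0},
  {"dx": 0, "dy": 0, "dz": -0.009, "yaw": 0},
  {"dx": 0, "dy": 0, "dz": -0.005, "yaw": 0},
  {"dx": 0, "dy": 0, "dz": 0, "yaw": 0},
  {"dx": 0, "dy": 0, "dz": 0, "yaw": 0},
])

```text
t: 26.8
eef_pos: [452.0, -88.2, -10.3]
tcp_rot: [3.141, 0.001, 2.732]
ft_force: [0.3, 0.4, -0.1]
opening: 0.893
grip_force: 0.0
```

arm_command([
  {"dx": 0, "dy": 0, "dz": 0, "yaw": 0},
  {"dx": 0, "dy": 0, "dz": 0, "yaw": 0},
  {"dx": 0, "dy": 0, "dz": 0, "yaw": 0},
  {"dx": 0, "dy": 0, "dz": 0, "yaw": 0},
  {"dx": 0, "dy": 0, "dz": 0, "yaw": 0},
  {"dx": 0, "dy": 0, "dz": 0, "yaw": 0},
  {"dx": 0, "dy": 0, "dz": 0, "yaw": 0},
], gripper=0.0)

```text
t: 27.5
eef_pos: [451.6, -88.3, -10.9]
tcp_rot: [3.141, 0.0, 2.732]
ft_force: [0.4, -0.2, 4.3]
opening: 0.573
grip_force: 30.0
```

arm_command([
  {"dx": 0, "dy": 0, "dz": 0.01, "yaw": 0},
  {"dx": 0, "dy": 0, "dz": 0.03, "yaw": 0},
  {"dx": 0, "dy": 0, "dz": 0.04, "yaw": 0},
  {"dx": 0.009, "dy": 0.004, "dz": 0.03, "yaw": 0},
  {"dx": 0.02, "dy": 0.008, "dz": 0, "yaw": 0},
  {"dx": 0.03, "dy": 0.012, "dz": 0, "yaw": 0},
  {"dx": 0.035, "dy": 0.014, "dz": 0, "yaw": 0},
  {"dx": 0.035, "dy": 0.014, "dz": 0, "yaw": 0},
  {"dx": 0.028, "dy": 0.011, "dz": 0, "yaw": 0},
  {"dx": 0.014, "dy": 0.005, "dz": 0, "yaw": 0},
  {"dx": 0.0065, "dy": 0.0025, "dz": 0, "yaw": 0},
  {"dx": 0, "dy": 0, "dz": 0, "yaw": 0},
  {"dx": 0, "dy": 0, "dz": 0, "yaw": 0},
  {"dx": 0, "dy": 0, "dz": 0, "yaw": 0},
])

```text
t: 28.9
eef_pos: [628.2, -18.1, 99.1]
tcp_rot: [-3.142, -0.001, 2.731]
ft_force: [0.1, -0.3, -2.7]
opening: 0.569
grip_force: 30.0
```

arm_command([
  {"dx": 0, "dy": 0, "dz": -0.02, "yaw": 0},
  {"dx": 0, "dy": 0, "dz": -0.035, "yaw": 0},
  {"dx": 0, "dy": 0, "dz": -0.025, "yaw": 0},
  {"dx": 0, "dy": 0, "dz": -0.012, "yaw": 0},
  {"dx": 0, "dy": 0, "dz": -0.006, "yaw": 0},
  {"dx": 0, "dy": 0, "dz": -0.002, "yaw": 0},
  {"dx": 0, "dy": 0, "dz": -0.001, "yaw": 0},
  {"dx": 0, "dy": 0, "dz": 0, "yaw": 0},
  {"dx": 0, "dy": 0, "dz": 0, "yaw": 0},
  {"dx": 0, "dy": 0, "dz": 0, "yaw": 0},
])

```text
t: 29.9
eef_pos: [629.3, -17.7, -1.5]
tcp_rot: [3.141, 0.001, 2.732]
ft_force: [0.3, -0.1, -2.5]
opening: 0.574
grip_force: 30.0
```

arm_command([
  {"dx": 0, "dy": 0, "dz": -0.001, "yaw": 0},
  {"dx": 0, "dy": 0, "dz": -0.0007, "yaw": 0},
  {"dx": 0, "dy": 0, "dz": 0, "yaw": 0},
  {"dx": 0, "dy": 0, "dz": 0, "yaw": 0},
])

```text
t: 30.3
eef_pos: [629.2, -17.7, -2.9]
tcp_rot: [3.141, 0.001, 2.732]
ft_force: [-2.9, 0.6, 6.0]
opening: 0.57
grip_force: 30.0
```

arm_command([
  {"dx": 0, "dy": 0, "dz": 0, "yaw": 0},
  {"dx": 0, "dy": 0, "dz": 0, "yaw": 0},
  {"dx": 0, "dy": 0, "dz": 0, "yaw": 0},
  {"dx": 0, "dy": 0, "dz": 0, "yaw": 0},
  {"dx": 0, "dy": 0, "dz": 0.02, "yaw": 0},
  {"dx": 0, "dy": 0, "dz": 0.04, "yaw": 0},
  {"dx": 0, "dy": 0, "dz": 0.04, "yaw": 0},
  {"dx": 0, "dy": 0, "dz": 0.04, "yaw": 0},
  {"dx": 0, "dy": 0, "dz": 0.02, "yaw": 0},
  {"dx": 0, "dy": 0, "dz": 0, "yaw": 0},
  {"dx": 0, "dy": 0, "dz": 0, "yaw": 0},
], gripper=0.085)

```text
t: 31.4
eef_pos: [628.8, -17.7, 155.9]
tcp_rot: [3.142, -0.0, 2.732]
ft_force: [0.7, -0.2, -0.4]
opening: 0.894
grip_force: 0.0
```

```bash
python3 - <<'E'
from h import *
s=state(); print(s["eef_pos"],s["t"]); w=read_camera("wrist"); marks(w); disc(w,26,s["eef_pos"][:2],40)
E
```

```text
[628.75620431 -17.68323191 155.91929299] 31.4
mark [632.2 -19.2  60. ] plate [629.3 -17.5] [93.4 93.7]
mark [620.2 202.5  52.7] plate [618.1 196.8] [94.  93.9]
disc n 2833 z 26.5 circle [629.2 -18.2] dia 54.9 mean [628.5 -18. ]
```

Carrier_55 is centred. Last: carrier_66.

arm_command([
  {"dx": -0.012, "dy": -0.018, "dz": 0, "yaw": 0},
  {"dx": -0.022, "dy": -0.033, "dz": 0, "yaw": 0},
  {"dx": -0.026, "dy": -0.038, "dz": 0, "yaw": 0},
  {"dx": -0.026, "dy": -0.038, "dz": 0, "yaw": 0},
  {"dx": -0.026, "dy": -0.038, "dz": 0, "yaw": 0},
  {"dx": -0.026, "dy": -0.038, "dz": 0, "yaw": 0},
  {"dx": -0.016, "dy": -0.025, "dz": 0, "yaw": 0},
  {"dx": -0.01, "dy": -0.016, "dz": 0, "yaw": 0},
  {"dx": -0.005, "dy": -0.007, "dz": 0, "yaw": 0},
  {"dx": 0, "dy": 0, "dz": 0, "yaw": 0},
  {"dx": 0, "dy": 0, "dz": 0, "yaw": 0},
], gripper=0.094)

```text
t: 32.55
eef_pos: [460.2, -268.1, 155.7]
tcp_rot: [3.141, -0.001, 2.732]
ft_force: [-1.6, -0.4, 0.3]
opening: 0.988
grip_force: 0.0
```

```bash
python3 - <<'E'
from h import *
s=state(); print(s["eef_pos"],s["t"],s["opening"]); w=read_camera("wrist"); disc(w,18,s["eef_pos"][:2])
E
```

```text
[ 460.19933564 -268.07227115  155.7119643 ] 32.55 0.9876233232999654
disc n 3897 z 18.5 circle [ 460.1 -269.6] dia 65.8 mean [ 459.2 -269.3]
```

arm_command([
  {"dx": 0, "dy": -0.0005, "dz": -0.02, "yaw": 0},
  {"dx": 0, "dy": 0, "dz": -0.04, "yaw": 0},
  {"dx": 0, "dy": 0, "dz": -0.04, "yaw": 0},
  {"dx": 0, "dy": 0, "dz": -0.035, "yaw": 0},
  {"dx": 0, "dy": 0, "dz": -0.018, "yaw": 0},
  {"dx": 0, "dy": 0, "dz": -0.009, "yaw": 0},
  {"dx": 0, "dy": 0, "dz": -0.005, "yaw": 0},
  {"dx": 0, "dy": 0, "dz": 0, "yaw": 0},
  {"dx": 0, "dy": 0, "dz": 0, "yaw": 0},
])

```text
t: 33.5
eef_pos: [460.5, -269.3, -9.9]
tcp_rot: [-3.141, 0.001, 2.732]
ft_force: [-0.6, -0.9, 0.9]
opening: 0.988
grip_force: 0.0
```

arm_command([
  {"dx": 0, "dy": 0, "dz": 0, "yaw": 0},
  {"dx": 0, "dy": 0, "dz": 0, "yaw": 0},
  {"dx": 0, "dy": 0, "dz": 0, "yaw": 0},
  {"dx": 0, "dy": 0, "dz": 0, "yaw": 0},
  {"dx": 0, "dy": 0, "dz": 0, "yaw": 0},
  {"dx": 0, "dy": 0, "dz": 0, "yaw": 0},
  {"dx": 0, "dy": 0, "dz": 0, "yaw": 0},
], gripper=0.0)

```text
t: 34.2
eef_pos: [460.1, -269.3, -10.5]
tcp_rot: [3.142, 0.0, 2.732]
ft_force: [-0.7, -0.1, 4.8]
opening: 0.686
grip_force: 30.0
```

arm_command([
  {"dx": 0, "dy": 0, "dz": 0.01, "yaw": 0},
  {"dx": 0, "dy": 0, "dz": 0.03, "yaw": 0},
  {"dx": 0, "dy": 0, "dz": 0.04, "yaw": 0},
  {"dx": 0, "dy": 0.01, "dz": 0.03, "yaw": 0},
  {"dx": 0, "dy": 0.025, "dz": 0, "yaw": 0},
  {"dx": 0, "dy": 0.035, "dz": 0, "yaw": 0},
  {"dx": 0, "dy": 0.04, "dz": 0, "yaw": 0},
  {"dx": 0, "dy": 0.04, "dz": 0, "yaw": 0},
  {"dx": 0, "dy": 0.04, "dz": 0, "yaw": 0},
  {"dx": 0, "dy": 0.04, "dz": 0, "yaw": 0},
  {"dx": 0.002, "dy": 0.04, "dz": 0, "yaw": 0},
  {"dx": 0, "dy": 0.035, "dz": 0, "yaw": 0},
  {"dx": 0, "dy": 0.025, "dz": 0, "yaw": 0},
  {"dx": 0, "dy": 0.013, "dz": 0, "yaw": 0},
  {"dx": 0, "dy": 0.0075, "dz": 0, "yaw": 0},
  {"dx": 0, "dy": 0, "dz": 0, "yaw": 0},
  {"dx": 0, "dy": 0, "dz": 0, "yaw": 0},
  {"dx": 0, "dy": 0, "dz": 0, "yaw": 0},
])

```text
t: 36.0
eef_pos: [462.1, 80.4, 99.3]
tcp_rot: [-3.142, -0.0, 2.731]
ft_force: [-0.2, -0.0, -3.0]
opening: 0.686
grip_force: 30.0
```

arm_command([
  {"dx": 0, "dy": 0, "dz": -0.02, "yaw": 0},
  {"dx": 0, "dy": 0, "dz": -0.035, "yaw": 0},
  {"dx": 0, "dy": 0, "dz": -0.025, "yaw": 0},
  {"dx": 0, "dy": 0, "dz": -0.012, "yaw": 0},
  {"dx": 0, "dy": 0, "dz": -0.006, "yaw": 0},
  {"dx": 0, "dy": 0, "dz": -0.002, "yaw": 0},
  {"dx": 0, "dy": 0, "dz": 0, "yaw": 0},
  {"dx": 0, "dy": 0, "dz": 0, "yaw": 0},
  {"dx": 0, "dy": 0, "dz": 0, "yaw": 0},
])

```text
t: 36.9
eef_pos: [462.3, 81.3, -0.1]
tcp_rot: [3.141, 0.001, 2.732]
ft_force: [1.0, -1.2, -3.4]
opening: 0.687
grip_force: 30.0
```

arm_command([
  {"dx": 0, "dy": 0, "dz": -0.0015, "yaw": 0},
  {"dx": 0, "dy": 0, "dz": -0.001, "yaw": 0},
  {"dx": 0, "dy": 0, "dz": 0, "yaw": 0},
  {"dx": 0, "dy": 0, "dz": 0, "yaw": 0},
])

```text
t: 37.3
eef_pos: [462.2, 81.3, -2.6]
tcp_rot: [3.141, 0.001, 2.732]
ft_force: [-2.3, -0.4, 9.0]
opening: 0.691
grip_force: 30.0
```

arm_command([
  {"dx": 0, "dy": 0, "dz": 0, "yaw": 0},
  {"dx": 0, "dy": 0, "dz": 0, "yaw": 0},
  {"dx": 0, "dy": 0, "dz": 0, "yaw": 0},
  {"dx": 0, "dy": 0, "dz": 0, "yaw": 0},
  {"dx": 0, "dy": 0, "dz": 0.02, "yaw": 0},
  {"dx": 0, "dy": 0, "dz": 0.04, "yaw": 0},
  {"dx": 0, "dy": 0, "dz": 0.04, "yaw": 0},
  {"dx": 0, "dy": 0, "dz": 0.04, "yaw": 0},
  {"dx": 0, "dy": 0, "dz": 0.02, "yaw": 0},
  {"dx": 0, "dy": 0, "dz": 0, "yaw": 0},
  {"dx": 0, "dy": 0, "dz": 0, "yaw": 0},
], gripper=0.094)

```text
t: 38.4
eef_pos: [461.8, 81.3, 156.4]
tcp_rot: [3.141, 0.0, 2.732]
ft_force: [-0.3, -1.1, -0.1]
opening: 0.987
grip_force: 0.0
```

```bash
python3 - <<'E'
from h import *
s=state(); print(s["eef_pos"],s["t"]); w=read_camera("wrist"); marks(w); disc(w,26,s["eef_pos"][:2],45)
save(read_camera("scene"),"s9.png")
E
```

```text
[461.7740806   81.27855329 156.40536049] 38.4
mark [465.3  79.7  71.7] plate [461.7  81.1] [93.4 93.8]
mark [467.4 256.2  42. ] plate [464.4 252.1] [94.  92.8]
mark [261.5 -52.6  21.8] plate [315.2 -41. ] [301.  159.3]
mark [245.5 -38.9  10.3] plate [315.2 -41. ] [301.  159.3]
mark [259.9  -1.4  13.1] plate [315.2 -41. ] [301.  159.3]
disc n 4076 z 26.5 circle [462.3  80.8] dia 66.2 mean [461.3  81.1]
```

View pics/s9.png

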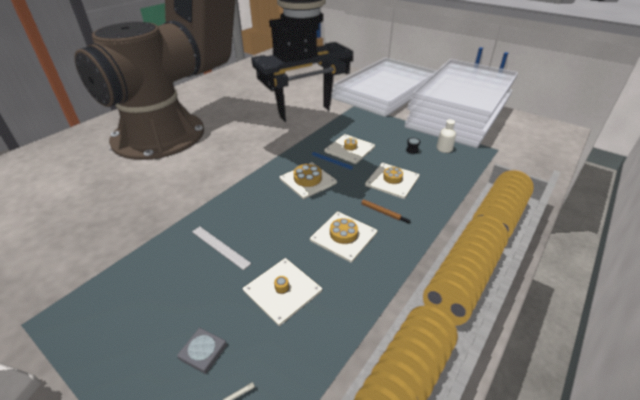

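All five carriers lie flat, lens up, centred on their plates: (350,144), (308,175), (393,175), (344,230) and (282,285). The gripper is clear.

```bash
python3 -c "
from cell import job_done; print(job_done())"
```

```text
the job is handed in; nothing more can be done
None
```

All five carriers lie flat, lens side up, within about 1 mm of the middle of their own plates; the job was handed in at about 38 s of the 128 s, and the only miss was a first grasp that closed on nothing, because the fingertips sit about 15 mm behind the reported TCP instead of 19 mm ahead.

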